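Lay out two painting kits at the craft stall

ROBOT

A 6-joint arm with a two-finger parallel gripper is mounted at the origin on the work surface. World frame = base frame: x ahead of the robot, y to its left, z up, the work surface at z = 0. Lengths are in mm, angles in rad, forces in N, time in s.
With the tool pointing down it reaches from about 350 to 975 mm from the base axis. Payload 7.1 kg.
Tool frame: the origin (TCP) lies on the front face of the gripper's body, between the roots of the fingers; the fingertips stand 80 mm ahead of it and the grasp point (between the pads) lies 61 mm ahead of it (env.tips_ahead is the distance from the TCP to the fingertips, in mm); z points along the fingers, y is the line along which they close (so a half turn about z gives the same grasp; the last joint's range is limited). The gripper opens to 88 mm and grips with 3 to 60 N. Pads are 20 mm wide; open, the fingers measure 115 mm over their backs; the gripper's body (75 mm by 178 mm) begins 61 mm behind the grasp point.
Start: joints at [1.205, 0.423, 1.63, -0, 1.089, -0.019], TCP at [212.399, 587.786, 302.675] pointing down, gripper open.
Joint ranges: [-3, 3], [-0.9, 2.11], [0.09, 2.58], [-1.31, 4.45], [0.11, 2.69], [-2.54, 2.54]. Speed limits (rad/s): [2.39, 2.39, 3.01, 3.14, 3.14, 3.14].

INTERFACE

Orientations are given as a unit quaternion [x, y, z, w].
In Python, from station import env, set_gripper, viewer, workorder gives the robot as it stands. Calls block until the motion is done:
- env.reach(position, orientation): joint-space move of the TCP to a pose.
- env.move_l(position, rot=None, rate=150, f_stop=None): straight line of the TCP; rot=None keeps the orientation; rate is the mean speed in mm/s. With f_stop (N) it stops when the force on the tool has changed by that much, and returns True; else False.
- env.move_joints(angles): joint-space move.
- set_gripper(opening): finger opening in mm; the grip force is fixed at half the most; returns when the fingers have stopped.
- env.hold(seconds).
- env.ik(position, orientation): joint angles nearest the present ones, or None.
- env.read_state(): the state.
- viewer.camera(name): name is "scene" or "top" or "wrist"; returns the picture (420x560x3 uint8, blue, green, red); there is no depth.
- viewer.camera_params(name): a dict with "fx", "fy", "cx", "cy" (pixels), "pose" (4x4, takes a point from camera to world coordinates); the wrist camera has in their place "tool_from_camera" (4x4, takes a point from camera to tool coordinates, whose origin is the TCP and whose axes are the flange's). Camera axes: x right, y up, looking along -z (the intrinsics and any distortion apply to the point x, -y, -z); pixel columns grow to the right and rows downward; lengths in mm; the calibration is good to about 2 mm. A picture is of the moment at which its call begins: read the wrist's pose just before it. camera_params takes no time and is no camera call.
A pose or a line that the arm cannot do raises env.IKError and nothing moves.
- workorder.sign_off(): hands the job in; it is judged then, once.
The state is a dict: "time_s": time; "qpos": joint angles; "dq": joint speeds; "tau": joint torques, N m; "tool_pos": TCP position; "orientation": TCP orientation; "force": force on the tool from outside, world axes, zero at the start; "wrist_torque": the same for the moment, N m; "width": finger opening in mm; "grip_force": force on a finger pad.
Only numpy, scipy, OpenCV 4.12 (cv2) and the standard library are available. Lean on these libraries where they do the work, as an engineer would, in place of code of your own. Each camera call takes 0.05 s, during which the arm holds its last target. There are 200 camera calls.

TASK

Please make up the two painting kits for the next visitors. In the oblong tray, stand the egg cup in the larger, square bay with the wooden egg seated upright in it, blunt end down, and stand the tall slim bottle in the smaller bay; on the round tray stand the wide jar and the small pot side by side. Set everything down upright and gently, drop nothing, and leave the mug where it is.

Things in the scene. Friction and masses are not known exactly. Their poses are not given: they have to be found in the camera images.
- egg_center (a point): Plain turned wooden egg, 50 mm across at its widest and 66 mm tall, about 60 g, standing blunt end down in the middle hole of the egg rack. The point is on its axis at the widest level, 27 mm above its blunt end and 39 mm below its pointed end; z points to the pointed end. At the start the widest level is about 42 mm above the table and 18 mm above the rack's board. It lifts straight out.
- egg_cup_center (a point): Plain turned wooden egg cup, 42 mm tall, about 45 g, standing upright on a 42 mm foot with a narrow waist. Its bowl takes up the upper 24 mm and is widest at the rim (51 mm outside, 40 mm inside). The point is on its axis, 21 mm above its foot and 21 mm below its rim; z up. When the egg is seated in it the egg's widest level is about 16 mm above the rim, 37 mm above this point.
- bottle_center (a point): Tall slim white bottle, 34 mm in diameter and 85 mm tall: the lower 50 mm are straight-sided, above them it narrows to a thin neck with a black cap, 50 to 100 g, standing upright. The point is on its axis, half-way up, about 8 mm below where it begins to narrow; z up.
- jar_center (a point): Wide squat straight-sided white jar with a white screw lid about as wide as itself, 60 mm in diameter and 50 mm tall, 100 to 210 g, standing upright. The point is on its axis, half-way up; z up.
- pot_center (a point): Small straight-sided white paint pot with a black screw lid about as wide as itself, 36 mm in diameter and 42 mm tall, about 45 g, standing upright. The point is on its axis, half-way up; z up.
- oblong_tray: Shallow plywood tray, fixed to the table, 94 mm (its x) by 159 mm (its y), 16 mm high, walls 5 mm thick, floor 5 mm thick. The origin is the centre of its underside. A cross wall as high as the rim parts it into two bays, both 84 mm wide in x: the larger, square one is 84 mm long in y with its centre at x = 0, y = -32.5 mm; the smaller is 60 mm long in y with its centre at x = 0, y = +44.5 mm.
- round_tray: Shallow round dark wooden tray, fixed to the table, without bays: 178 mm across its rim, 16 mm high, floor 4 mm thick, flat inside floor 158 mm across. The origin is the centre of its underside, z up.
- egg_rack: Dark wooden egg rack, fixed to the table: a board 62 mm (its x) by 165 mm (its y) with three holes of 37 mm in a row along y, 53 mm apart, on two end feet; its top is 24 mm above the table. The origin is the centre of its underside; the middle hole, above it, holds the egg and the other two are empty.
- mug_center (a point): White ceramic mug, empty, 78 mm across and 92 mm tall with a handle on the side towards the robot, loose, standing among the stock; to be left where it is. The point is on its axis, half-way up.
Mind the look-alikes: they are no part of the job. Several things have the shape of the round_tray; the one meant has the colours described above.

How it is judged (in metres and radians):
At the end, for the whole second after the job is handed in: Oblong tray: egg cup flat on the square bay's floor, bottle on the smaller bay's, upright to 7 degrees; egg in the cup, blunt end down, within 7 mm of its axis, height to 5 mm, upright to 17 degrees. Round tray: jar and pot flat on its floor, upright. All at rest; mug within 30 mm of its start (x of egg_cup_center in the frame of oblong_tray between -0.02 and 0.02 m and y of egg_cup_center in the frame of oblong_tray between -0.0525 and -0.0125 m and z of egg_cup_center in the frame of oblong_tray between 0.022 and 0.03 m and angle between each of egg_cup, bottle, jar, pot's own z axis and vertical below 0.12 rad and linear speed of each of egg_cup, egg, bottle, jar, pot below 0.02 m/s and angular speed of each of egg_cup, egg, bottle, jar, pot below 0.2 rad/s and horizontal distance between egg_center and egg_cup_center below 0.007 m and z of egg_center in the frame of egg_cup_center between 0.0322 and 0.0422 m and angle between egg's own z axis and vertical below 0.3 rad and x of bottle_center in the frame of oblong_tray between -0.028 and 0.028 m and y of bottle_center in the frame of oblong_tray between 0.0285 and 0.0605 m and z of bottle_center in the frame of oblong_tray between 0.0435 and 0.0515 m and horizontal distance between jar_center and round_tray below 0.052 m and z of jar_center in the frame of round_tray between 0.025 and 0.033 m and horizontal distance between pot_center and round_tray below 0.064 m and z of pot_center in the frame of round_tray between 0.021 and 0.029 m and distance of mug_center from where it was at the start of the episode below 0.03 m); the robot touches nothing.
It fails at once if a thing of the kits is dropped or knocked away (faster than 0.6 m/s while not in the fingers) ((linear speed of egg above 0.6 m/s and contact force between the fingers and egg below 0.05 N) or (linear speed of egg_cup above 0.6 m/s and contact force between the fingers and egg_cup below 0.05 N) or (linear speed of bottle above 0.6 m/s and contact force between the fingers and bottle below 0.05 N) or (linear speed of jar above 0.6 m/s and contact force between the fingers and jar below 0.05 N) or (linear speed of pot above 0.6 m/s and contact force between the fingers and pot below 0.05 N)).
It fails at once if the mug is pushed more than 30 mm or knocked over (distance of mug_center from where it was at the start of the episode above 0.03 m or angle between mug's own z axis and vertical above 0.5 rad).
It also fails if it takes over 134 s, if anything falls off the work surface, if the arm or the gripper's body presses on something with over 40 N, if the wrist force passes 120 N, or if a joint passes its speed limit or range.

## Working session

There is one attempt and no reset: what is moved stays moved. The work goes in short steps, each a Python script; the robot and the scene stay as the last script left them, time stands still between calls to the robot, and variables do not carry over. Pictures are saved under pics/ and viewed, at most 14 in all, crops included, and the job is handed in when it is done.

```bash
mkdir -p pics
python3 - <<'E'
from station import env, viewer
import cv2
for n in("top","scene"):
    im=viewer.camera(n); cv2.imwrite(f"pics/{n}0.png",cv2.resize(im,None,fx=1.42,fy=1.42,interpolation=cv2.INTER_CUBIC))
    print(n,viewer.camera_params(n))
print(viewer.camera_params("wrist"), env.read_state()['orientation'], env.tips_ahead)
E
```

```text
top {'fx': 413.19234876694543, 'fy': 413.19234876694543, 'cx': 280.04793974088363, 'cy': 206.16330851758738, 'pose': array([[-7.92352625e-03,  9.96361373e-01, -8.48600771e-02,
         3.56142403e+02],
       [-9.99523329e-01, -5.35917714e-03,  3.04038405e-02,
         1.98096862e+01],
       [ 2.98384320e-02,  8.50605324e-02,  9.95928900e-01,
         1.12172780e+03],
       [ 0.00000000e+00,  0.00000000e+00,  0.00000000e+00,
         1.00000000e+00]])}
scene {'fx': 490.8535620587396, 'fy': 490.8535620587396, 'cx': 277.0285360018113, 'cy': 207.52447811501585, 'pose': array([[ 3.71416972e-01, -5.86301493e-01,  7.19930547e-01,
         1.19238900e+03],
       [ 9.28450117e-01,  2.39095766e-01, -2.84277320e-01,
        -2.90571670e+02],
       [-5.46012824e-03,  7.74005022e-01,  6.33155915e-01,
         7.40779834e+02],
       [ 0.00000000e+00,  0.00000000e+00,  0.00000000e+00,
         1.00000000e+00]])}
{'fx': 331.3290229296701, 'fy': 331.3290229296701, 'cx': 279.7855068651472, 'cy': 211.86889450818452, 'tool_from_camera': array([[-3.46222008e-04,  9.63583722e-01,  2.67406601e-01,
         7.30464730e+01],
       [ 9.99999754e-01,  1.70496334e-04,  6.80366267e-04,
        -2.47774596e-01],
       [ 6.09998016e-04,  2.67406770e-01, -9.63583544e-01,
        -8.18707377e+01],
       [ 0.00000000e+00,  0.00000000e+00,  0.00000000e+00,
         1.00000000e+00]])} [ 1.72526844e-01  9.85004592e-01 -6.56730550e-04 -1.07167046e-04] 80.0
```

View pics/top0.png

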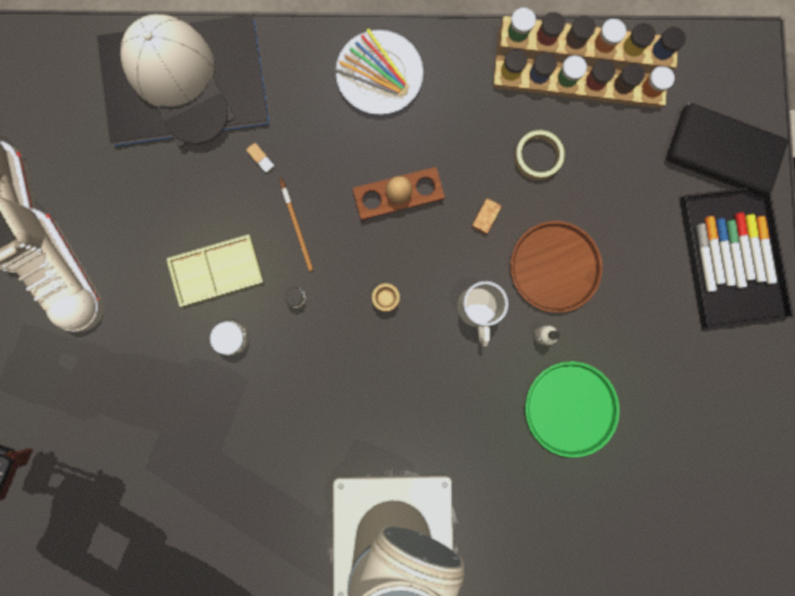

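View pics/scene0.png

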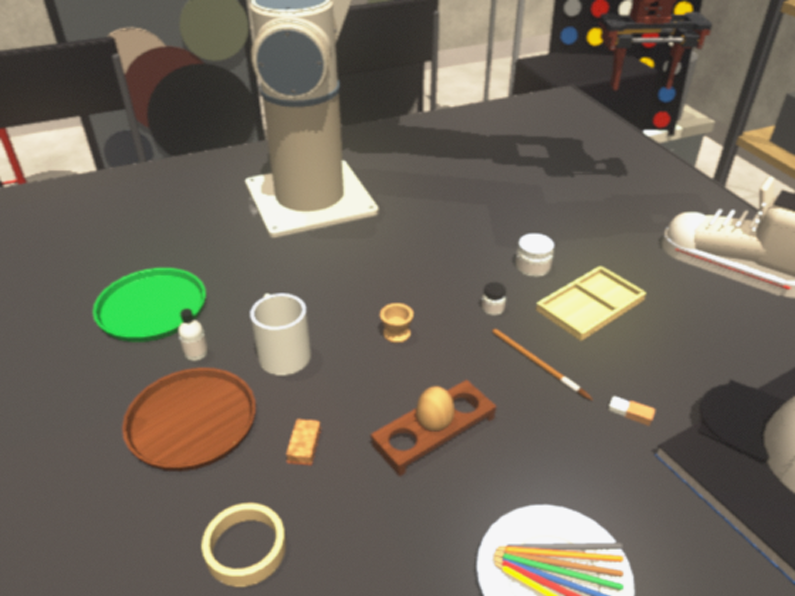

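The top picture shows (at 1.42x): the oblong tray (215,270), jar (228,338), pot (296,297), egg cup (386,297), egg/rack (399,190), mug (484,304) and bottle (546,335). The dark round tray is at (556,266); the green one is a look-alike. I'll enlarge crops to read these more closely.

Run:
```python
from station import env, viewer
import cv2
im=viewer.camera("top"); s=viewer.camera("scene")
def crop(im,x,y,w,h,k,n):
    c=cv2.resize(im[y:y+h,x:x+w],None,fx=k,fy=k,interpolation=cv2.INTER_CUBIC)
    for i in range(0,w,20): cv2.putText(c,str(x+i),(i*k,10),0,.35,(255,255,0),1); cv2.line(c,(i*k,0),(i*k,h*k),(90,90,0),1)
    for i in range(0,h,20): cv2.putText(c,str(y+i),(0,i*k+10),0,.35,(255,255,0),1); cv2.line(c,(0,i*k),(w*k,i*k),(90,90,0),1)
    cv2.imwrite("pics/"+n,c)
crop(im,110,160,120,100,6,"c1.png"); crop(im,240,110,190,145,4,"c2.png"); crop(s,80,160,190,145,4,"c3.png"); crop(s,260,155,200,150,4,"c4.png")
```

```text
(no output)
```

View pics/c1.png

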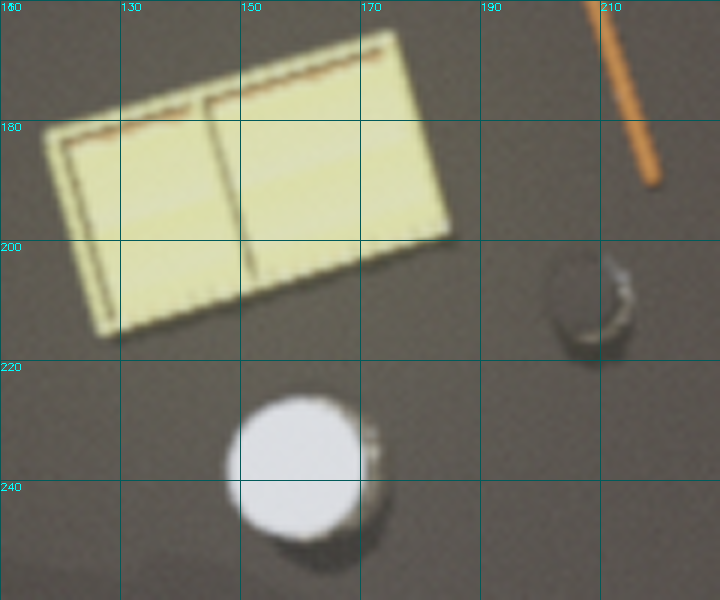

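View pics/c2.png

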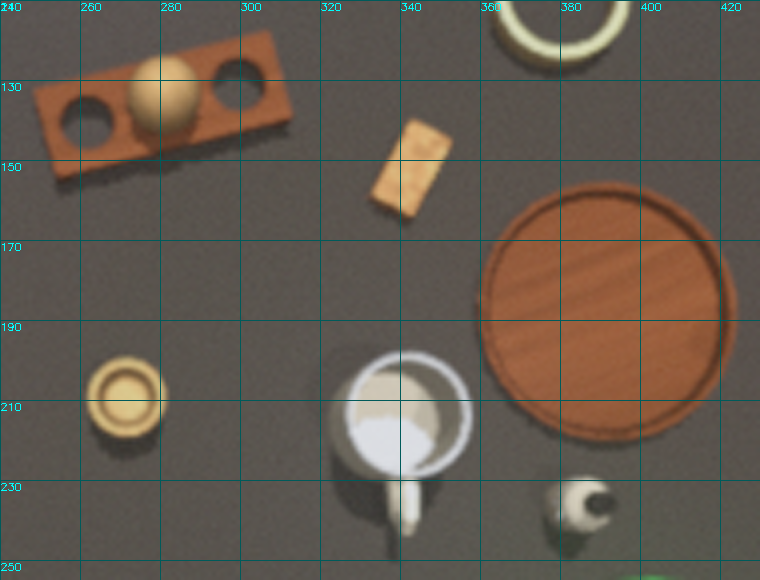

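View pics/c4.png

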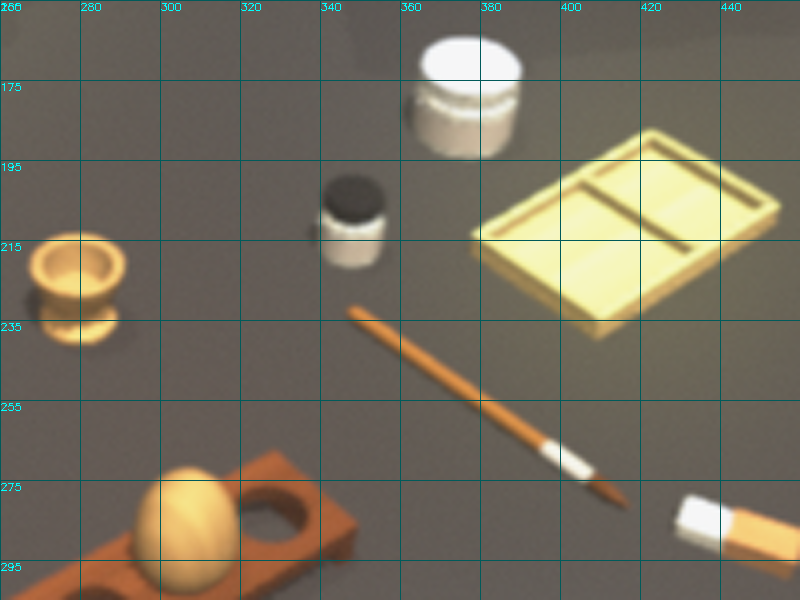

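View pics/c3.png

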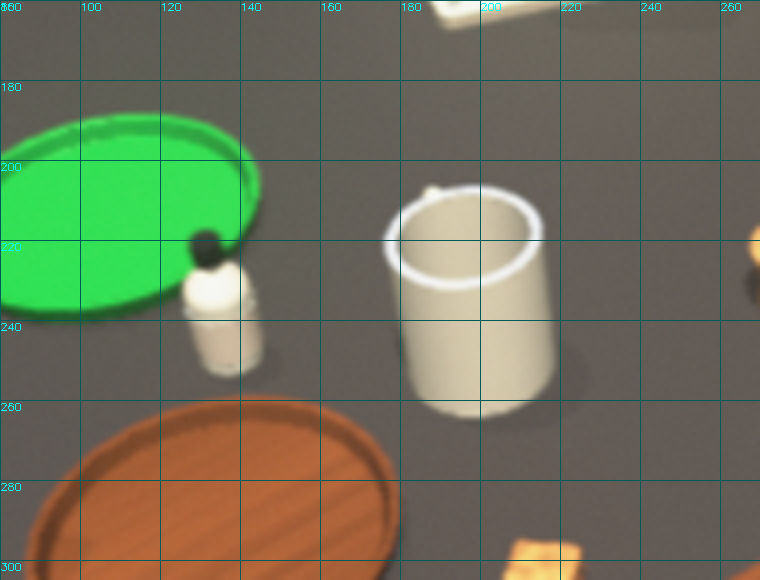

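Readings, in native pixels:

| Thing | Top view | Scene view |
|---|---|---|
| Tray rim corners | (117.5,182.2) (175.3,165.3) (185.3,199) (126.7,216.2) | also visible |
| Jar lid | (159.5,238) | (377.8,171.5) |
| Pot lid | ~(208,209) | (348.3,205) |
| Cup rim | (271.8,209.3) | (279.5,221.3) |
| Egg | (281,133) | (306.8,287.8) |
| Bottle cap | (390,236) | (131.3,217) |
| Round tray rim | (391.8,188.1) | not read |
| Mug rim | (342,213.5) | (195.8,219.5) |

The small bay is on the left, i.e. +y.

```bash
cat > h.py <<'E'
from station import env, set_gripper, viewer, workorder
import numpy as np, cv2
def px(cam,u,v,z,P=None,p=None):
    p=p or viewer.camera_params(cam); T=p["pose"] if P is None else P
    d=T[:3,:3]@np.array([(u-p["cx"])/p["fx"],-(v-p["cy"])/p["fy"],-1]); o=T[:3,3]
    return (o+d*(z-o[2])/d[2])[:2]
E
python3 - <<'E'
from h import *
np.set_printoptions(precision=1,suppress=True)
for n,t,s,z in [("jar",(159.5,238),(377.75,171.5),50),("pot",(208,209.3),(348.25,205),42),("cup",(271.75,209.25),(279.5,221.25),42),("bottle",(390,236),(131.25,217.5),85),("egg",(281,133),(306.75,287.75),44),("mug",(342,213.5),(195.75,219.5),92),
 ("t1",(117.5,182.2),(454.75,206.5),16),("t2",(175.3,165.3),(410,235.5),16),("t3",(185.3,199),(378.5,214),16),("t4",(126.7,216.2),(423,187.75),16)]:
    print(n,px("top",*t,z),px("scene",*s,z))
print("round",px("top",391.75,188.1,16))
r=[px("top",240+a/4,110+b/4,24) for a,b in [(33,90),(268,30),(293,118),(58,178)]]
print("rack",r,np.mean(r,0))
E
```

```text
jar [367.2 297.1] [370.9 298.4]
pot [440.9 174.9] [450.3 175.6]
cup [440.1   8.7] [443.6  10.6]
bottle [ 367.4 -288.9] [ 363.3 -286.8]
egg [643.2 -17.2] [640.8 -14.2]
mug [ 424.6 -167. ] [ 428.  -166.3]
t1 [516.9 419.5] [521.2 419.8]
t2 [562.2 267. ] [566.8 267. ]
t3 [470.9 239.2] [477.8 241.4]
t4 [425.8 393.1] [432.2 393.9]
round [ 498.  -318.2]
rack [array([649.9,  70.7]), array([691.6, -89. ]), array([ 630.6, -105.2]), array([589.6,  54. ])] [640.4 -17.4]
```

The two cameras agree to about 4 mm, with a constant offset in x, so I use their mean. The tray side measures 159 mm as it should, and the rack centre lies under the egg. I'll start with the bottle.

```bash
cat >> h.py <<'E'
TR=np.array([496.7,330.1]); A=np.deg2rad(106.4); U=np.array([np.cos(A),np.sin(A)])
SQ=TR-32.5*U; SM=TR+44.5*U; RT=np.array([500.,-317.])
def quat(deg):
    f=np.deg2rad(deg+90)/2; return [np.cos(f),np.sin(f),0,0]
def say(*a):
    s=env.read_state(); print(*a,"t %.1f w %.1f g %.1f F"%(s["time_s"],s["width"],s["grip_force"]),np.round(s["force"],1),"pos",np.round(s["tool_pos"],1),flush=True)
def pick(xy,z,deg,opening,hover=120):
    "z: height of grasp point"
    set_gripper(opening)
    env.reach([*xy,z+61+hover],quat(deg)); env.move_l([*xy,z+61+25],rate=200); env.move_l([*xy,z+61],rate=70)
    set_gripper(0); say("gripped")
    env.move_l([*xy,z+61+20],rate=60); env.move_l([*xy,z+61+hover],rate=200); say("lifted")
def place(xy,z,deg,opening,hover=120,f=4):
    env.reach([*xy,z+61+hover],quat(deg)); env.move_l([*xy,z+61+12],rate=150); env.hold(.2)
    print("contact",env.move_l([*xy,z+61-3],rate=15,f_stop=f)); say("down")
    set_gripper(opening); env.move_l([*xy,z+61+25],rate=60); env.move_l([*xy,z+61+hover],rate=200); say("released")
E
python3 - <<'E'
from h import *
pick([365.5,-288],37,90,62)
s=env.read_state()
if s["width"]>25: place(SM,37+5,16.4,56)
E
```

```text
gripped t 5.6 w 33.3 g 30.0 F [-0.1  0.   1.7] pos [ 365.6 -288.1   98.2]
lifted t 6.8 w 33.0 g 30.0 F [-0.2 -0.5  0. ] pos [ 365.1 -287.7  217.4]
contact True
down t 11.0 w 33.3 g 30.0 F [-0.4  0.6  5.2] pos [484.  372.7 103.2]
released t 12.7 w 55.8 g 0.0 F [-0.1 -0.8 -1. ] pos [483.7 372.4 222.2]
```

Run:
```python
from h import *
pick([442,9.7],38,90,78)
s=env.read_state()
if s["width"]>42: place(SQ,38+5,16.4,74)
cv2.imwrite("pics/w1.png",viewer.camera("wrist"))
```

```text
gripped t 16.7 w 49.1 g 30.0 F [-0.4  0.4  2.7] pos [442.1   9.7  99.2]
lifted t 17.8 w 49.3 g 30.0 F [ 0.2  0.2 -1. ] pos [441.6   9.7 218.5]
contact True
down t 21.2 w 49.3 g 30.0 F [-0.5 -0.3  4.7] pos [505.8 298.9 104.2]
released t 23.0 w 74.1 g 0.0 F [-0.7 -0.2 -0.7] pos [505.4 298.6 223.3]
```

View pics/w1.png

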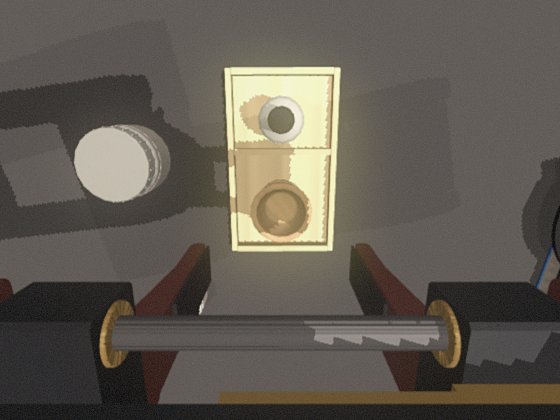

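Bottle and cup stand upright in their bays, with the cup rim at about (281,210) and the bottle at (282,120). From this picture I'll compute the cup axis, then look at the egg the same way before gripping it.

```bash
cat >> h.py <<'E'
from scipy.spatial.transform import Rotation as R
def wpose(s=None):
    s=s or env.read_state(); T=np.eye(4); T[:3,:3]=R.from_quat(s["orientation"]).as_matrix(); T[:3,3]=s["tool_pos"]
    return T@viewer.camera_params("wrist")["tool_from_camera"]
def wpx(u,v,z): return px("wrist",u,v,z,wpose())
E
python3 - <<'E'
from h import *
print("cup",wpx(281,210,47),"jar",wpx(117.5,163.5,50),"tray",[wpx(u,v,16) for u,v in [(226,68),(339,68),(332,250),(232,250)]],"sq",SQ)
env.reach([642.3,-16,280],quat(90))
env.hold(.2); im=viewer.camera("wrist"); cv2.imwrite("pics/w2.png",im)
import pickle; pickle.dump(wpose(),open("p.pkl","wb"))
E
```

```text
cup [504.40253015 301.06591109] jar [373.38251298 301.82006247] tray [array([430.65572089, 394.26010984]), array([518.0551468 , 419.90670692]), array([563.3795101 , 269.32306538]), array([473.85252961, 242.86325671])] sq [505.87609735 298.92229583]
```

View pics/w2.png

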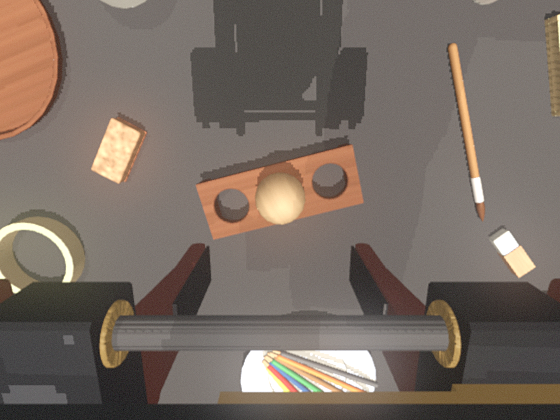

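The egg sits in the middle hole at about (280,198). Rack corners are at (197,184), (353,146), (363,204) and (212,238).

Run:
```python
from h import *
print("egg",wpx(280,198,44),"rack",np.mean([wpx(u,v,24) for u,v in [(197,184),(353,146),(363,204),(212,238)]],0))
```

```text
egg [643.01516836 -15.66243285] rack [643.29713036 -15.41003638]
```

Run:
```python
from h import *
pick([642.9,-15.7],47,90,76)
if env.read_state()["width"]>42: place(SQ+1.8*U,63+5,16.4,70,f=3)
cv2.imwrite("pics/w3.png",viewer.camera("wrist")[60:260,160:400].repeat(3,0).repeat(3,1))
```

```text
gripped t 27.2 w 48.5 g 30.0 F [0.1 1.2 0.8] pos [643.1 -15.6 108.2]
lifted t 28.3 w 48.4 g 30.0 F [ 0.1 -0.1 -1.5] pos [642.3 -15.7 227.1]
contact True
down t 31.7 w 48.1 g 30.0 F [-0.2 -0.7  3.5] pos [505.5 300.5 130. ]
released t 33.5 w 69.6 g 0.0 F [-0.2 -0.2 -1. ] pos [504.9 300.4 248.2]
```

View pics/w3.png

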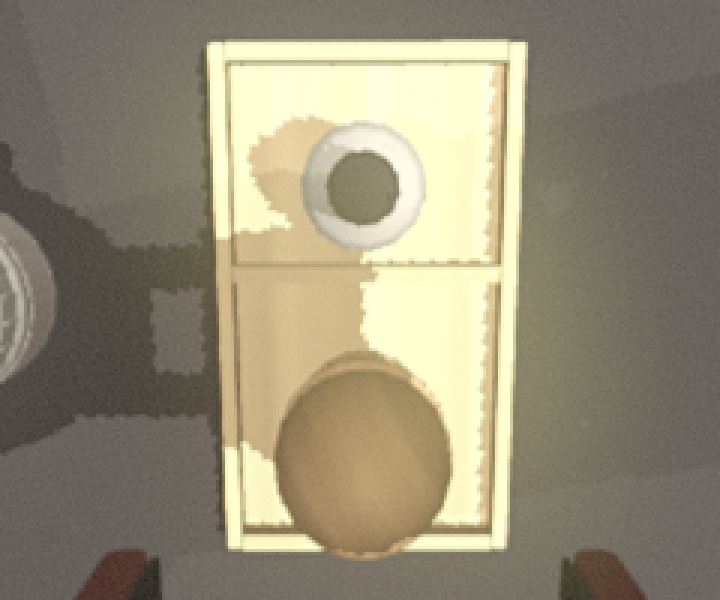

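The egg sits in the cup, roughly concentric with its rim. Next the jar and the pot.

Run:
```python
from h import *
pick([371,299.3],30,90,86,hover=150)
if env.read_state()["width"]>50: place(RT+[30,0],30+4,90,76,hover=150)
pick([447,175.3],28,90,66,hover=150)
if env.read_state()["width"]>28: place(RT-[43,0],28+4,90,56,hover=150)
env.reach([480,0,320],quat(90))
env.move_joints([1.9,*env.read_state()["qpos"][1:]])
for n in("top","scene"): cv2.imwrite(f"pics/{n}9.png",cv2.resize(viewer.camera(n),None,fx=1.42,fy=1.42,interpolation=cv2.INTER_CUBIC))
say()
```

```text
gripped t 36.9 w 59.3 g 30.0 F [0.3 0.5 2.4] pos [371.1 299.4  91.2]
lifted t 38.1 w 59.2 g 30.0 F [ 0.1  0.  -1.4] pos [370.5 298.9 240.1]
contact True
down t 42.4 w 59.0 g 30.0 F [-0.7  0.5  5.2] pos [ 529.9 -316.9   95.2]
released t 44.3 w 76.2 g 0.0 F [ 0.3 -0.2 -1.4] pos [ 529.4 -316.6  243.9]
gripped t 48.4 w 35.2 g 30.0 F [0.8 0.7 2.9] pos [447.1 175.4  89.2]
lifted t 49.7 w 35.3 g 30.0 F [ 0.3 -0.  -0.6] pos [446.4 175.1 238.2]
contact True
down t 53.5 w 35.4 g 30.0 F [-0.4  0.1  3.7] pos [ 456.9 -317.    93.2]
released t 55.4 w 56.1 g 0.0 F [-0.4  0.  -0.5] pos [ 456.4 -316.6  242. ]
t 59.5 w 56.1 g 0.0 F [-0.8 -0.3 -0.5] pos [-165.8  450.5  319.5]
```

View pics/scene9.png

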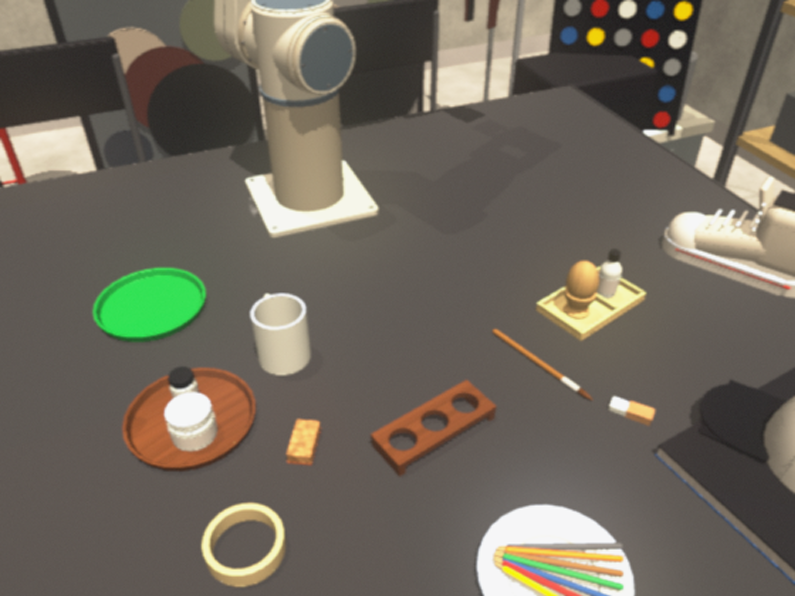

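Jar (190,420) and pot (182,383) are on the dark round tray, egg in cup (582,285), bottle (612,272), and the mug hasn't moved. I'll check the egg's seating close up.

Run:
```python
from h import *
a=viewer.camera("scene")[165:245,370:465]; b=viewer.camera("scene")[250:330,80:175]
cv2.imwrite("pics/e.png",cv2.resize(np.vstack([np.hstack([a,b])]),None,fx=4.2,fy=4.2,interpolation=cv2.INTER_CUBIC))
```

```text
(no output)
```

View pics/e.png

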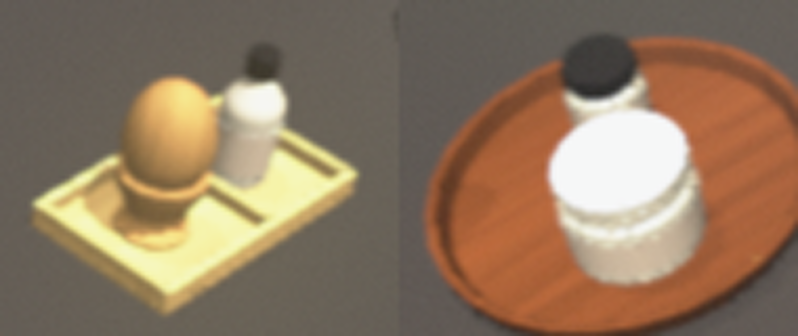

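The egg sits upright and centred, its lean matching the bottle's perspective lean. Jar and pot stand flat, so I'm handing in.

```bash
python3 -c "
from h import *
print(workorder.sign_off())"
```

```text
the job is handed in; nothing more can be done
None
```

Both kits are made up and the job is handed in at about 60 s of the 134 s: in the last pictures all five things stood upright in their places and the mug had not moved, but the sign-off returned no verdict.

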